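# Press the tray's bosses home in order

### The arm

A 7-joint arm with a two-finger parallel gripper is mounted at the origin on the work surface. World frame = base frame: x ahead of the robot, y to its left, z up, the work surface at z = 0. Lengths are in m, angles in rad, forces in N, time in s.
With the tool pointing down it reaches from about 0.35 to 0.9 m from the base axis. Payload 8.1 kg.
Tool frame: the origin (TCP) lies at the very end of the fingers, on their centre line; the grasp point (between the pads) lies arm.hold_point_z behind it (arm.hold_point_z is the distance from the TCP to the grasp point, in m); z points along the fingers, y is the line along which they close (so a half turn about z gives the same grasp; the last joint's range is limited). The gripper opens to 92 mm and grips with 3 to 60 N. Pads are 19 mm wide; open, the fingers measure 130 mm over their backs; the gripper's body (75 mm by 190 mm) begins 47 mm behind the grasp point.
Start: joints at [-1.264, 0.434, 0.025, 1.573, -0.012, 1.134, -0.075], TCP at [0.249, 0.573, 0.227] pointing down, gripper open.
Joint ranges: [-2.62, 2.62], [-0.44, 2.09], [-1.27, 1.32], [0.08, 2.57], [-1.32, 4.46], [0.12, 2], [-2.74, 2.74]. Speed limits (rad/s): [2.22, 2.22, 3.01, 3.01, 3.14, 3.14, 3.14].

### API

Orientations are given as a rotation vector (axis times angle).
In Python, from cell import arm, vision, job, cut_out gives the robot as it stands. The module is installed in compiled form; this text tells all that it offers.
- The arm moves only by the tool play_rows, never from a script. Its argument "increments" is text: rows parted by semicolons, each of 5 numbers parted by spaces: the shift along the tool's x, y, z in cm, then the turn about the tool's z in degrees, then the opening, from -1 (shut) to 1 (fully open), so that 0 is half open. A call has 1 to 5 rows; each row shifts and turns the commanded pose from where the row before left it, along the tool's axes as they then stand; what a row does not reach is not made up. A row lasts 1/12 s, in which the tool goes at most 41.7 mm and 7.16 degrees, less where a joint would pass 70% of its speed; a pose out of reach is approached as far as the arm can. A call is refused whole if a number of a shift passes 4.17 or a number of a turn 7.16, either way. A call with a gripper value outside its range is refused whole. The fingers move at their own pace and stop on an object; "grip_force" is the grip in N (left out, the last holds). Time passes only in rows, so rows that do not move let the fingers close. It gives the time, the measured TCP pose, the force, the opening and the grip force at its end, in the units of the state.
- arm.observe(): the state, without advancing time (a new reading comes with each control period).
- vision.get_image(name): name is "scene" or "top"; returns a dict with "frame" (420x560x3 uint8, red, green, blue), "z_map" (420x560 float32, m along the optical axis (not along the pixel's ray), 0 where there is no reading), "mtx" (3x3 intrinsics, pixels), "distortion" ([k1, k2, p1, p2, k3] as OpenCV has them; the pictures are not rectified), "cam_to_world" (4x4, takes a point from camera to world coordinates). Camera axes: x right, y up, looking along -z (the intrinsics and any distortion apply to the point x, -y, -z); pixel columns grow to the right and rows downward; lengths in m; the calibration is good to about 2 mm. A picture is of the moment at which its call begins.
- job.sign_off(): hands the job in; it is judged then, once.
Trained networks look in a picture, given as the dict that the camera call returned (one of the last four; its "shot" number tells which), for a name from the list of things; names that differ only in an ending like _2 or _b are one class to them, and where a whole thing is asked for, a point or a joint stands for the part that bears it (a point fixed in the world has none). Each returns a list of dicts, best first, with "confidence" (0 to 1); they miss things now and then, are a little off and sometimes report something else, mostly with a low value. They report only what shows in the picture. A call takes as long as a camera call.
- cut_out(query, picture): "mask" (420x560 bool, what is visible of it) and "point" ([row, column] in pixels, amid what is visible of it).
The state is a dict: "clock": time; "joints": joint angles; "dq": joint speeds; "joint_efforts": joint torques, N m; "position": TCP position; "ee_rot": TCP orientation; "force": force on the tool from outside, world axes, zero at the start; "ft_torque": the same for the moment, N m; "width": opening from 0.0 (shut) to 1.0 (fully open); "gripper_force": force on a finger pad.
Only numpy, scipy, OpenCV 4.12 (cv2) and the standard library are available. Lean on these libraries where they do the work, as an engineer would, in place of code of your own. Each camera call takes 0.05 s, during which the arm holds its last target. There are 200 camera calls.

### The job

Three of the four proud bosses on the metal tray are ready to be set: with the fingertips, press each gently straight down until its cap sits fully home on its black seat, first the copper one, then the white, then the blue. Leave the green one standing proud as it is, do not pull any boss up, and do not disturb the jar on the tray or the hammer, tin and stone around it.

Things in the scene. Friction and masses are not known exactly. Their poses are not given: they have to be found in the camera images.
- tray: Round dark steel tray with brass rings, fixed to the bench, 310 mm across the rim; origin at the centre of its underside on the bench, z up. Its floor is 10 mm above the bench (decorations add up to 2 mm), its sloping rim rises to 22 mm. The four bosses stand in it, at the corners of a rough square of about 120 mm side round its centre; which colour is at which corner varies.
- copper_seat: Seat of the bare copper (orange-brown) boss: black disc, 38 mm across, 4 mm thick, of firm rubber, on the tray's floor (its origin is its centre underside, 10 mm above the bench; its top face is 14 mm above the bench). It carries the boss, and gives straight down with it under the finger by 1 mm per 6 N (4 mm at most), coming back when let go; the boss's top then dips as much lower.
- copper_top (a point): Centre of the flat top of the bare copper (orange-brown) boss: a round cap 30 mm across and 5 mm thick on a thin steel stem that slides straight down into the seat. It starts 7 to 10 mm proud (top 26 to 29 mm above the bench); fully home the cap rests on its seat and its top is 19 mm above the bench.
- copper (a joint): How far the bare copper (orange-brown) boss is pressed in (m): it starts at 0 to 0.003 (proud), 0.010 is fully home in the seat, where it stops (measured against the seat, so the seat's own give does not count). A tight fit: it slides down under about 4 N (more than 30 N would harm the enamel and the tray) and stays where it is left; negative means pulled up out of its seat.
- white_seat: Seat of the white enamel boss: black disc, 38 mm across, 4 mm thick, of firm rubber, on the tray's floor (its origin is its centre underside, 10 mm above the bench; its top face is 14 mm above the bench). It carries the boss, and gives straight down with it under the finger by 1 mm per 6 N (4 mm at most), coming back when let go; the boss's top then dips as much lower.
- white_top (a point): Centre of the flat top of the white enamel boss: a round cap 30 mm across and 5 mm thick on a thin steel stem that slides straight down into the seat. It starts 7 to 10 mm proud (top 26 to 29 mm above the bench); fully home the cap rests on its seat and its top is 19 mm above the bench.
- white (a joint): How far the white enamel boss is pressed in (m): it starts at 0 to 0.003 (proud), 0.010 is fully home in the seat, where it stops (measured against the seat, so the seat's own give does not count). A tight fit: it slides down under about 4 N (more than 30 N would harm the enamel and the tray) and stays where it is left; negative means pulled up out of its seat.
- blue_seat: Seat of the blue enamel boss: black disc, 38 mm across, 4 mm thick, of firm rubber, on the tray's floor (its origin is its centre underside, 10 mm above the bench; its top face is 14 mm above the bench). It carries the boss, and gives straight down with it under the finger by 1 mm per 6 N (4 mm at most), coming back when let go; the boss's top then dips as much lower.
- blue_top (a point): Centre of the flat top of the blue enamel boss: a round cap 30 mm across and 5 mm thick on a thin steel stem that slides straight down into the seat. It starts 7 to 10 mm proud (top 26 to 29 mm above the bench); fully home the cap rests on its seat and its top is 19 mm above the bench.
- blue (a joint): How far the blue enamel boss is pressed in (m): it starts at 0 to 0.003 (proud), 0.010 is fully home in the seat, where it stops (measured against the seat, so the seat's own give does not count). A tight fit: it slides down under about 4 N (more than 30 N would harm the enamel and the tray) and stays where it is left; negative means pulled up out of its seat.
- green_seat: Seat of the green enamel boss: black disc, 38 mm across, 4 mm thick, of firm rubber, on the tray's floor (its origin is its centre underside, 10 mm above the bench; its top face is 14 mm above the bench). It carries the boss, and gives straight down with it under the finger by 1 mm per 6 N (4 mm at most), coming back when let go; the boss's top then dips as much lower.
- green_top (a point): Centre of the flat top of the green enamel boss: a round cap 30 mm across and 5 mm thick on a thin steel stem that slides straight down into the seat. It starts 7 to 10 mm proud (top 26 to 29 mm above the bench); fully home the cap rests on its seat and its top is 19 mm above the bench.
- green (a joint): How far the green enamel boss is pressed in (m): it starts at 0 to 0.003 (proud), 0.010 is fully home in the seat, where it stops (measured against the seat, so the seat's own give does not count). A tight fit: it slides down under about 4 N (more than 30 N would harm the enamel and the tray) and stays where it is left; negative means pulled up out of its seat.
- jar: Small amber glass bead jar with brass lid, 36 mm across, 50 mm tall, standing loose on the tray near its middle; origin at the centre of its underside. Bystander.
- hammer: Chasing hammer, 240 mm long, lying loose on the bench to the left (+y) of the tray; origin under its middle, handle to its own -x. Bystander.
- tin: Red round polish tin, 68 mm across, 35 mm tall, loose on the bench to the right (-y) of the tray; origin at the centre of its underside. Bystander.
- stone: Grey sharpening stone, 50 x 150 x 22 mm, loose on the bench beyond the tray; origin at the centre of its underside. Bystander.

How it is judged:
On the way, in this order (a step that is already met when the one before it is completed fails the run):
1. the copper boss is pressed home (within 2 mm of its stop) (value of joint copper above 0.008 m), for 0.1 s.
2. the white boss is pressed home (within 2 mm of its stop) (value of joint white above 0.008 m), for 0.1 s.
3. the blue boss is pressed home (within 2 mm of its stop) (value of joint blue above 0.008 m), for 0.1 s.
At the end, for the whole second after the job is handed in: The copper, white and blue bosses are home within 2 mm (pressed in more than 8 of 10 mm), the green boss is within 2 mm of where it started, and the jar, hammer, tin and stone are at rest within 20 mm of where they started (value of joint each of copper, white, blue above 0.008 m and value of joint green below 0.006 m and distance of green_top from where it was at the start of the episode below 0.002 m and linear speed of each of jar, hammer, tin, stone below 0.03 m/s and distance of each of jar, hammer, tin, stone from where it was at the start of the episode below 0.02 m); the robot touches nothing.
It fails at once if a boss or its seat is pressed with more than 30 N (contact force between any of copper_seat, white_seat, blue_seat, green_seat and the fingers above 30 N or contact force between any of copper_seat, white_seat, blue_seat, green_seat and the arm above 30 N).
It fails at once if a boss is pulled up out of its seat (more than 3 mm above the 10 mm proud position) (value of joint any of copper, white, blue, green below -0.003 m).
It fails at once if the green boss is moved by more than 2 mm (distance of green_top from where it was at the start of the episode above 0.002 m).
It fails at once if the tray is struck with more than 30 N (contact force between tray and the fingers above 30 N or contact force between tray and the arm above 30 N).
It fails at once if the jar, hammer, tin or stone is moved by more than 20 mm, or the jar or tin is tipped (distance of any of jar, hammer, tin, stone from where it was at the start of the episode above 0.02 m or angle between any of jar, tin's own z axis and vertical above 0.3 rad).
It also fails if it takes over 51 s, if anything falls off the work surface, if the arm or the gripper's body presses on something with over 40 N, if the wrist force passes 120 N, or if a joint passes its speed limit or range.

## Working session

There is one attempt and no reset: what is moved stays moved. The work goes in short steps, Python scripts to look and compute and a tool call to move; the robot and the scene stay as the last step left them, time stands still between calls to the robot, and variables do not carry over. Pictures are saved under pics/ and viewed, at most 10 in all, crops included, and the job is handed in when it is done.

Besides the shell and the picture viewer there is one more tool, called after ">>>" in YAML: its name, and indented under it one key for each argument. play_rows: Moves the arm, as the interface text tells. Its arguments: {"type":"object","properties":{"increments":{"type":"string"},"grip_force":{"type":"number"}},"required":["increments"]}

```bash
mkdir -p pics; cat > h.py <<'E'
import numpy as np, cv2
from cell import arm, vision, job, cut_out
def world(p,mask):
    r,c=np.nonzero(mask&(p["z_map"]>0)); z=p["z_map"][r,c]
    u=cv2.undistortPoints(np.stack([c,r],1).astype(float)[:,None],np.array(p["mtx"]),np.array(p["distortion"]))[:,0]
    X=np.stack([u[:,0]*z,-u[:,1]*z,-z,np.ones_like(z)],1)
    return (X@np.array(p["cam_to_world"]).T)[:,:3]
E
python3 - <<'E'
from h import *
s=arm.observe(); print({k:np.round(v,3) for k,v in s.items()}, arm.hold_point_z)
for n in ["top","scene"]:
    p=vision.get_image(n); cv2.imwrite(f"pics/{n}0.png",p["frame"][:,:,::-1])
    for q in ["copper_top","white_top","blue_top","green_top","jar","copper_seat","hammer","tin","stone"]:
        for d in cut_out(q,p)[:2]:
            w=world(p,d["mask"]); 
            print(n,q,round(d["confidence"],2),np.round(d["point"]),d["mask"].sum(),np.round(np.median(w,0),4),np.round((np.percentile(w,2,0)+np.percentile(w,98,0))/2,4), np.round(np.percentile(w,95,0)[2],4))
E
```

```text
{'clock': np.float64(0.0), 'joints': array([-1.264,  0.435,  0.025,  1.574, -0.012,  1.134, -0.075]), 'dq': array([ 0.001,  0.   ,  0.001,  0.001, -0.   ,  0.001,  0.001]), 'joint_efforts': array([-1.0000e-03, -6.6787e+01,  9.8400e-01, -3.1443e+01, -6.1000e-02,
        4.4000e-02,  0.0000e+00]), 'position': array([0.249, 0.573, 0.226]), 'ee_rot': array([-6.390e-01, -3.076e+00,  2.000e-03]), 'force': array([ 0.039,  0.954, -0.425]), 'ft_torque': array([0.037, 0.011, 0.031]), 'gripper_force': np.float64(0.0), 'width': np.float64(1.004)} 0.0188
top copper_top 0.61 [208. 309.] 111 [ 0.6435 -0.022   0.0247] [ 0.6446 -0.0221  0.0247] 0.0273
top white_top 0.43 [253. 320.] 115 [ 0.5326 -0.0522  0.0256] [ 0.5333 -0.0532  0.0258] 0.0284
top blue_top 0.55 [220. 264.] 100 [0.6149 0.0891 0.0245] [0.615  0.0893 0.0246] 0.0272
top green_top 0.73 [235. 284.] 180 [0.5791 0.0321 0.0601] [0.5795 0.0321 0.0466] 0.0629
top green_top 0.71 [210. 308.] 104 [ 0.6456 -0.0221  0.0247] [ 0.6458 -0.0221  0.0247] 0.0273
top jar 0.52 [235. 284.] 167 [0.579  0.0319 0.0604] [0.5791 0.031  0.0477] 0.063
top jar 0.47 
[... 902 characters left out ...]
5 [207. 305.] 382 [0.5877 0.0373 0.0538] [0.5831 0.0324 0.0404] 0.0634
scene jar 0.71 [210. 303.] 356 [0.5882 0.0375 0.0535] [0.5843 0.0329 0.0407] 0.0634
scene copper_seat 0.62 [212. 268.] 233 [ 0.649  -0.0178  0.0255] [ 0.6474 -0.0209  0.0206] 0.0285
scene copper_seat 0.52 [238. 304.] 154 [0.6183 0.0897 0.0265] [0.6172 0.0887 0.0219] 0.0287
scene hammer 0.78 [299. 393.] 2124 [0.5888 0.269  0.0246] [0.5355 0.2786 0.0179] 0.0278
scene hammer 0.52 [175. 298.] 100 [ 0.5371 -0.0546  0.0275] [ 0.5359 -0.0542  0.0269] 0.0292
scene tin 0.56 [162. 216.] 778 [ 0.6709 -0.1942  0.0347] [ 0.6675 -0.2054  0.0195] 0.0374
scene stone 0.8 [273. 236.] 2100 [0.7828 0.0693 0.0228] [0.7808 0.0625 0.0139] 0.025
```

View pics/top0.png

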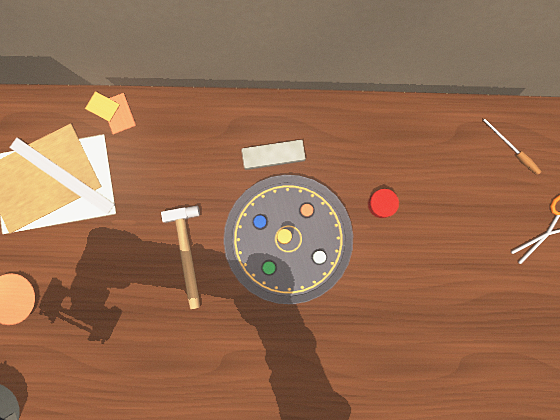

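View pics/scene0.png

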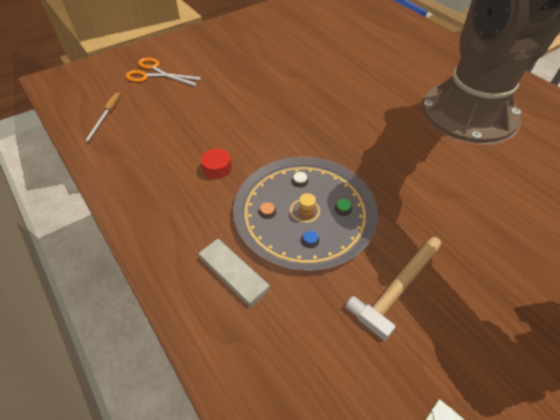

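The top picture shows copper at px (307,210), white (320,257), blue (260,222), green (269,268) and the jar (285,236). The scene picture agrees with this. Next I shut the fingers and travel high towards copper.

>>> play_rows:
  increments: "-3 -1.94 0 0 -1;-3 -1.94 0 0 -1;-3 -1.94 0 0 -1;-3 -1.94 0 0 -1;-3 -1.94 0 0 -1"
  grip_force: 10

```text
clock: 1.42
position: [0.3487, 0.423, 0.2268]
ee_rot: [0.639, 3.076, 0.0]
force: [1.1, 0.3, 0.8]
width: 0.688
gripper_force: 0.0
```

>>> play_rows:
  increments: "-3 -1.94 0 0 -1;-3 -1.94 0 0 -1;-3 -1.94 0 0 -1;-3 -1.94 0 0 -1;-3 -1.94 0 0 -1"

```text
clock: 1.83
position: [0.4476, 0.2742, 0.227]
ee_rot: [0.639, 3.076, 0.001]
force: [0.8, 0.7, -0.0]
width: 0.324
gripper_force: 0.0
```

>>> play_rows:
  increments: "-3 -1.94 0 0 -1;-3 -1.94 0 0 -1;-3 -1.94 0 0 -1;-3 -1.94 0 0 -1;-3 -1.94 0 0 -1"

```text
clock: 2.25
position: [0.5466, 0.1255, 0.227]
ee_rot: [0.639, 3.075, 0.001]
force: [0.0, 1.3, -0.9]
width: 0.008
gripper_force: 0.0
```

>>> play_rows:
  increments: "-3 -1.94 0 0 -1;-3 -1.94 0 0 -1;-3 -1.94 0 0 -1;-2 -1.3 0 0 -1;0 0 0 0 -1"

```text
clock: 2.67
position: [0.6204, 0.0111, 0.2267]
ee_rot: [0.65, 3.071, -0.005]
force: [0.1, -0.8, -0.4]
width: 0.001
gripper_force: 0.0
```

```bash
cat >> h.py <<'E'
from scipy.spatial.transform import Rotation as R
def delta(x,y):
    s=arm.observe(); p=np.array(s["position"]); d=R.from_rotvec(s["ee_rot"]).inv().apply([x-p[0],y-p[1],0])
    print("pos",np.round(p,4),"F",np.round(s["force"],1),"w",round(float(s["width"]),2),"shift cm",np.round(d*100,2),"rot",np.round(s["ee_rot"],3))
E
python3 -c "
from h import *
delta(.645,-.022)"
```

```text
pos [0.6204 0.0111 0.2267] F [ 0.1 -0.8 -0.4] w 0.0 shift cm [-3.59 -2.03  0.02] rot [ 0.65   3.071 -0.005]
```

>>> play_rows:
  increments: "-1.8 -1 2 0 -1;-1.8 -1 2 0 -1;0 0 3.5 0 -1;0 0 3.5 0 -1;0 0 3 0 -1"

```text
clock: 3.08
position: [0.6429, -0.0146, 0.0848]
ee_rot: [-0.64, -3.075, -0.0]
force: [0.3, 0.3, -0.1]
width: 0.005
gripper_force: 0.0
```

>>> play_rows:
  increments: "0 0 1.5 0 -1;0 0 0.5 0 -1;0 0 0 0 -1"

```text
clock: 3.33
position: [0.6425, -0.0143, 0.0655]
ee_rot: [-0.638, -3.074, 0.001]
force: [-0.3, -0.3, 0.6]
width: 0.004
gripper_force: 0.0
```

```bash
python3 - <<'E'
from h import *
delta(.645,-.022)
p=vision.get_image("scene"); f=p["frame"][140:280,210:390,::-1]
g=vision.get_image("top")["frame"][170:310,210:390,::-1]
cv2.imwrite("pics/a1.png",np.hstack([cv2.resize(f,None,fx=2.2,fy=2.2),cv2.resize(g,None,fx=2.2,fy=2.2)]))
E
```

```text
pos [ 0.6425 -0.0143  0.0655] F [-0.3 -0.3  0.6] w 0.0 shift cm [-0.54 -0.6  -0.  ] rot [-6.380e-01 -3.074e+00  1.000e-03]
```

View pics/a1.png

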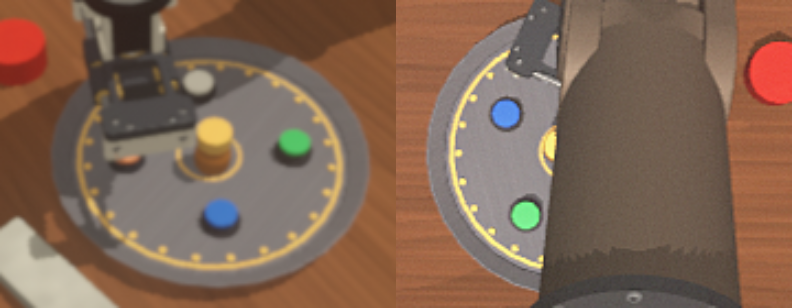

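The left crop shows the shut fingers hovering just short of copper, and the jar is clear. Next I correct and descend.

>>> play_rows:
  increments: "-0.54 -0.6 0.5 0 -1;0 0 1.5 0 -1;0 0 1 0 -1;0 0 0 0 -1;0 0 0 0 -1"

```text
clock: 3.85
position: [0.6457, -0.0225, 0.0367]
ee_rot: [-0.639, -3.075, 0.0]
force: [-0.1, 0.4, 0.4]
width: 0.003
gripper_force: 0.0
```

```bash
python3 -c "
from h import *
delta(.645,-.022)"
```

```text
pos [ 0.6457 -0.0225  0.0367] F [-0.1  0.4  0.4] w 0.0 shift cm [0.09 0.02 0.  ] rot [-0.639 -3.075  0.   ]
```

Down to about 22 mm, then in small steps.

>>> play_rows:
  increments: "0 0 0.3 0 -1;0 0 0.3 0 -1;0 0 0.3 0 -1;0 0 0.3 0 -1;0 0 0.2 0 -1"

```text
clock: 4.27
position: [0.6462, -0.0223, 0.0228]
ee_rot: [0.639, 3.075, 0.0]
force: [-1.2, 0.5, 2.9]
width: 0.009
gripper_force: 2.0
```

>>> play_rows:
  increments: "0 0 0.15 0 -1;0 0 0.1 0 -1;0 0 0.05 0 -1;0 0 0 0 -1;0 0 0 0 -1"

```text
clock: 4.68
position: [0.6462, -0.0224, 0.0199]
ee_rot: [0.639, 3.075, 0.0]
force: [0.4, 0.8, 2.5]
width: 0.004
gripper_force: 1.5
```

>>> play_rows:
  increments: "0 0 0.1 0 -1;0 0 0.1 0 -1;0 0 0 0 -1;0 0 0 0 -1"

```text
clock: 5.02
position: [0.6462, -0.0223, 0.0181]
ee_rot: [0.639, 3.075, 0.001]
force: [-1.7, 0.0, 7.3]
width: 0.007
gripper_force: 3.4
```

>>> play_rows:
  increments: "0 0 0.1 0 -1;0 0 0 0 -1;0 0 0 0 -1"

```text
clock: 5.27
position: [0.6462, -0.0223, 0.0174]
ee_rot: [0.639, 3.075, 0.001]
force: [-1.4, 1.2, 10.9]
width: 0.004
gripper_force: 5.2
```

Force rises at about 6 N/mm, so copper is home. I lift off and go to white.

>>> play_rows:
  increments: "0 0 -1 0 -1;0 0 -2.5 0 -1;0 0 -3 0 -1;2.2 -1.8 0 0 -1;2.3 -1.8 0 0 -1"

```text
clock: 5.68
position: [0.5918, -0.0375, 0.0835]
ee_rot: [0.637, 3.072, 0.001]
force: [-0.2, -0.7, -0.2]
width: 0.004
gripper_force: 0.0
```

>>> play_rows:
  increments: "2.3 -1.8 0 0 -1;2.2 -1.8 0 0 -1;0 0 0 0 -1;0 0 0 0 -1"

```text
clock: 6.02
position: [0.533, -0.0533, 0.082]
ee_rot: [-0.641, -3.074, 0.0]
force: [1.5, 0.2, 0.0]
width: 0.005
gripper_force: 0.0
```

```bash
python3 - <<'E'
from h import *
delta(.5345,-.053)
p=vision.get_image("scene"); cv2.imwrite("pics/a2.png",cv2.resize(p["frame"][140:280,210:390,::-1],None,fx=3,fy=3))
for q in ["copper_top","white_top","blue_top"]:
    for d in cut_out(q,p)[:1]:
        w=world(p,d["mask"]); print(q,d["confidence"],d["point"],np.round(np.median(w,0),4))
E
```

```text
pos [ 0.533  -0.0533  0.082 ] F [1.5 0.2 0. ] w 0.01 shift cm [-0.13  0.09 -0.  ] rot [-0.641 -3.074  0.   ]
copper_top 0.75 [301.0, 391.5] [0.5877 0.2694 0.0248]
white_top 0.4 [219.6, 300.5] [0.5858 0.0311 0.012 ]
blue_top 0.55 [236.8, 307.6] [0.6173 0.0896 0.0264]
```

View pics/a2.png

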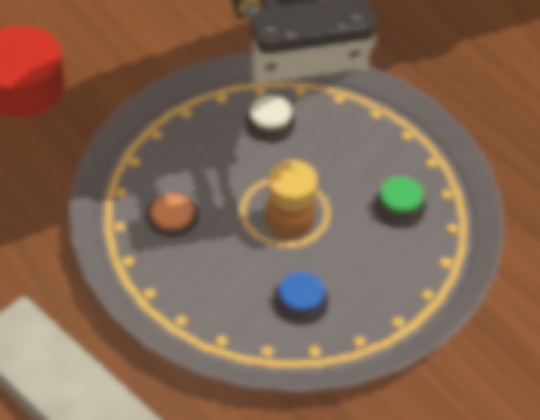

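Copper at crop px (172,210) now sits low on its seat. White at (271,112) is still proud below the raised fingers. I descend on white.

>>> play_rows:
  increments: "-0.13 0.1 2 0 -1;0 0 2 0 -1;0 0 0.6 0 -1;0 0 0 0 -1;0 0 0 0 -1"

```text
clock: 6.63
position: [0.5365, -0.0522, 0.0357]
ee_rot: [-0.639, -3.075, 0.0]
force: [1.6, 0.4, -0.3]
width: 0.004
gripper_force: 0.0
```

```bash
python3 - <<'E'
from h import *
delta(.5345,-.053)
p=vision.get_image("scene"); cv2.imwrite("pics/a3.png",cv2.resize(p["frame"][140:280,210:390,::-1],None,fx=3,fy=3))
E
```

```text
pos [ 0.5365 -0.0522  0.0357] F [ 1.6  0.4 -0.3] w 0.0 shift cm [ 0.15 -0.15  0.  ] rot [-0.639 -3.075  0.   ]
```

View pics/a3.png

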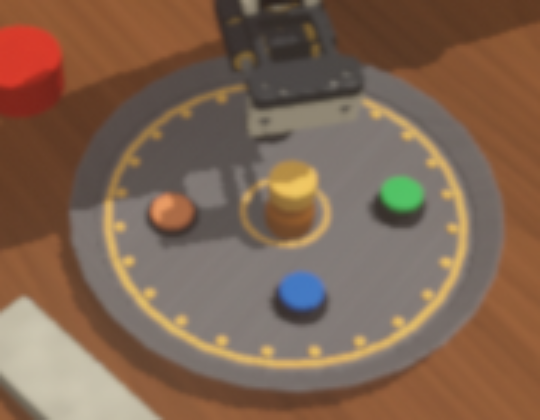

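```bash
python3 - <<'E'
from h import *
p=vision.get_image("scene"); T=np.linalg.inv(p["cam_to_world"])
s=arm.observe();P=np.array(s["position"]);r=R.from_rotvec(s["ee_rot"])
def proj(X):
    c=T[:3,:3]@X+T[:3,3]; c=np.array([c[0],-c[1],-c[2]])
    u=cv2.projectPoints(c[None],np.zeros(3),np.zeros(3),np.array(p["mtx"]),np.array(p["distortion"]))[0][0,0]
    return np.round((u-[210,140])*3)
for o in [(0,0,0),(.0095,.019,0),(.0095,-.019,0),(-.0095,.019,0),(-.0095,-.019,0),(0,0,-.066)]: print(o,proj(P+r.apply(o)))
print("white",proj(np.array([.5345,-.053,.027])))
f=np.zeros((420,560),bool)
for (a,b) in [(255,120),(270,118),(300,115),(330,112),(350,108),(300,90),(271,135)]:
    m=f.copy(); m[140+b//3,210+a//3]=1; print((a,b),np.round(world(p,m)-P,4))
E
```

```text
(0, 0, 0) [268. 104.]
(0.0095, 0.019, 0) [287. 120.]
(0.0095, -0.019, 0) [275.  84.]
(-0.0095, 0.019, 0) [262. 124.]
(-0.0095, -0.019, 0) [250.  87.]
(0, 0, -0.066) [272.  39.]
white [270. 110.]
(255, 120) [[0.0633 0.0647 0.0791]]
(270, 118) [[0.0539 0.0683 0.0792]]
(300, 115) [[0.0361 0.0772 0.0789]]
(330, 112) [[0.0181 0.0862 0.0785]]
(350, 108) [[0.0061 0.0901 0.0774]]
(300, 90) [[0.0428 0.0828 0.11  ]]
(271, 135) [[ 0.0053  0.0107 -0.022 ]]
```

The block in view is the gripper's body, about 79 mm above the tip. The TCP projects onto white, so I press.

>>> play_rows:
  increments: "0.15 -0.15 0.2 0 -1;0 0 0.3 0 -1;0 0 0.3 0 -1;0 0 0.3 0 -1;0 0 0.3 0 -1"

```text
clock: 7.15
position: [0.5345, -0.053, 0.0217]
ee_rot: [0.639, 3.075, 0.0]
force: [-0.4, -0.3, 4.5]
width: 0.005
gripper_force: 2.1
```

>>> play_rows:
  increments: "0 0 0.15 0 -1;0 0 0.1 0 -1;0 0 0 0 -1;0 0 0 0 -1"

```text
clock: 7.48
position: [0.5345, -0.053, 0.0192]
ee_rot: [0.639, 3.076, 0.0]
force: [1.3, 0.2, 2.3]
width: 0.003
gripper_force: 1.1
```

>>> play_rows:
  increments: "0 0 0.1 0 -1;0 0 0 0 -1;0 0 0 0 -1;0 0 0 0 -1"

```text
clock: 7.82
position: [0.5345, -0.053, 0.0184]
ee_rot: [0.639, 3.075, 0.0]
force: [0.4, -0.7, 3.8]
width: 0.006
gripper_force: 2.4
```

>>> play_rows:
  increments: "0 0 0.1 0 -1;0 0 0 0 -1;0 0 0 0 -1;0 0 0 0 -1"

```text
clock: 8.15
position: [0.5345, -0.053, 0.0176]
ee_rot: [0.639, 3.075, 0.0]
force: [-0.0, -0.1, 8.9]
width: 0.005
gripper_force: 4.4
```

White is home. I rise high over the jar and go to blue.

>>> play_rows:
  increments: "0 0 -1 0 -1;0 0 -2.5 0 -1;0 0 -3.5 0 -1;0 0 -3.5 0 -1;0 0 0 0 -1"

```text
clock: 8.57
position: [0.5374, -0.0534, 0.1284]
ee_rot: [0.638, 3.068, 0.003]
force: [1.2, -0.5, -0.6]
width: 0.006
gripper_force: 0.0
```

>>> play_rows:
  increments: "-0.4 3.3 0 0 -1;-0.4 3.3 0 0 -1;-0.4 3.3 0 0 -1;-0.4 3.3 0 0 -1;-0.3 3.1 0 0 -1"

```text
clock: 8.98
position: [0.6171, 0.0908, 0.1225]
ee_rot: [-0.639, -3.076, -0.0]
force: [0.5, 0.8, 0.1]
width: 0.003
gripper_force: 0.0
```

>>> play_rows:
  increments: "0 0 0 0 -1;0 0 0 0 -1"

```text
clock: 9.15
position: [0.6166, 0.0914, 0.1219]
ee_rot: [-0.633, -3.076, -0.0]
force: [-0.6, -1.2, 0.5]
width: 0.006
gripper_force: 0.0
```

```bash
python3 - <<'E'
from h import *
delta(.616,.089)
E
```

```text
pos [0.6166 0.0914 0.1219] F [-0.6 -1.2  0.5] w 0.01 shift cm [-0.04 -0.25 -0.  ] rot [-0.633 -3.076 -0.   ]
```

>>> play_rows:
  increments: "-0.04 -0.25 2.5 0 -1;0 0 2.5 0 -1;0 0 2.5 0 -1;0 0 1 0 -1;0 0 0 0 -1"

```text
clock: 9.57
position: [0.6137, 0.085, 0.035]
ee_rot: [-0.64, -3.071, 0.004]
force: [-0.2, 0.1, 0.2]
width: 0.004
gripper_force: 0.0
```

>>> play_rows:
  increments: "0 0 0 0 -1;0 0 0 0 -1"

```text
clock: 9.73
position: [0.6169, 0.0861, 0.0387]
ee_rot: [0.64, 3.074, 0.001]
force: [0.6, -0.4, 0.2]
width: 0.005
gripper_force: 0.0
```

```bash
python3 - <<'E'
from h import *
delta(.616,.089)
E
```

```text
pos [0.6169 0.0861 0.0387] F [ 0.6 -0.4  0.2] w 0.0 shift cm [ 0.2   0.23 -0.  ] rot [6.400e-01 3.074e+00 1.000e-03]
```

>>> play_rows:
  increments: "0.2 0.2 0.5 0 -1;0 0 0.3 0 -1;0 0 0.3 0 -1;0 0 0.3 0 -1;0 0 0.3 0 -1"

```text
clock: 10.15
position: [0.6153, 0.0896, 0.0204]
ee_rot: [0.639, 3.075, 0.001]
force: [-0.2, 1.9, 3.8]
width: 0.005
gripper_force: 2.1
```

>>> play_rows:
  increments: "0 0 0.15 0 -1;0 0 0.1 0 -1;0 0 0 0 -1;0 0 0 0 -1"

```text
clock: 10.48
position: [0.6153, 0.0895, 0.0181]
ee_rot: [0.639, 3.076, 0.001]
force: [-1.7, 1.1, 6.8]
width: 0.004
gripper_force: 3.3
```

>>> play_rows:
  increments: "0 0 0.1 0 -1;0 0 0 0 -1;0 0 0 0 -1;0 0 0 0 -1"

```text
clock: 10.82
position: [0.6153, 0.0896, 0.0175]
ee_rot: [0.639, 3.075, 0.001]
force: [-2.2, 0.7, 10.1]
width: 0.005
gripper_force: 5.0
```

Blue is home. I rise, clear the view and check.

>>> play_rows:
  increments: "0 0 -1 0 -1;0 0 -2.5 0 -1;0 0 -3.5 0 -1;0 0 -3.5 0 -1;0 0 -3.5 0 -1"

```text
clock: 11.23
position: [0.6145, 0.0884, 0.1582]
ee_rot: [-0.64, -3.075, 0.002]
force: [0.9, 0.8, -0.6]
width: 0.004
gripper_force: 0.0
```

>>> play_rows:
  increments: "3 1.5 0 0 -1;3 1.5 0 0 -1;3 2 0 0 -1;3 2 0 0 -1;3 2 0 0 -1"

```text
clock: 11.65
position: [0.5122, 0.232, 0.1571]
ee_rot: [0.641, 3.075, -0.0]
force: [0.7, 0.8, 0.0]
width: 0.005
gripper_force: 0.0
```

>>> play_rows:
  increments: "3 2 0 0 -1;3 2 0 0 -1;2 2 0 0 -1;0 0 0 0 -1;0 0 0 0 -1"

```text
clock: 12.07
position: [0.4628, 0.3198, 0.1568]
ee_rot: [-0.634, -3.077, 0.0]
force: [0.3, -1.0, -0.1]
width: 0.003
gripper_force: 0.0
```

```bash
python3 - <<'E'
from h import *
delta(.616,.089)
for n in ["scene","top"]:
    p=vision.get_image(n)
    f=np.ones((420,560),bool); w=np.full((420,560,3),9.); w[p["z_map"]>0]=world(p,f)
    for k,(x,y) in dict(copper=(.645,-.022),white=(.5345,-.053),blue=(.616,.089),green=(.506,.0635),jar=(.579,.032)).items():
        m=(np.hypot(w[...,0]-x,w[...,1]-y)<.010)&(w[...,2]<.1); print(n,k,m.sum(),np.round(np.median(w[m],0),4))
    if n=="scene": cv2.imwrite("pics/a4.png",p["frame"][:,:,::-1])
E
```

```text
pos [0.4628 0.3198 0.1568] F [ 0.3 -1.  -0.1] w 0.0 shift cm [-23.19 -15.15  -0.  ] rot [-0.634 -3.077  0.   ]
scene copper 54 [ 0.6448 -0.0224  0.0195]
scene white 47 [ 0.5343 -0.0526  0.0195]
scene blue 64 [0.6163 0.0888 0.0197]
scene green 58 [0.5061 0.0636 0.0295]
scene jar 55 [0.579  0.0322 0.062 ]
top copper 53 [ 0.6445 -0.0224  0.0177]
top white 56 [ 0.5346 -0.0529  0.0177]
top blue 52 [0.6156 0.0894 0.0178]
top green 58 [0.5058 0.0632 0.0279]
top jar 61 [0.5791 0.0321 0.0598]
```

View pics/a4.png

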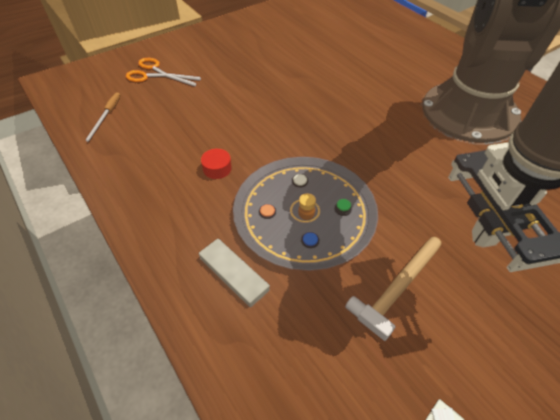

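Copper (267,211), white (300,180) and blue (310,240) sit at 19 mm height. Green (344,206) is still proud, and the jar, hammer, tin and stone are unmoved.

```bash
python3 -c "
from cell import job
print(job.sign_off())"
```

```text
the job is handed in; nothing more can be done
None
```

The copper, white and blue bosses were pressed home in that order (peak reading about 11 N), green is still proud, the bystanders look unmoved, and the job is handed in; the sign-off returned no verdict.

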